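# Clip the key fob onto the sprung ring of the key stand

### The job

Pick up the red key fob and push its snap hook straight onto the near side of the blue ring on the key stand until the gate flicks shut behind the ring, pressing no harder than it needs because the ring sits on a light spring. Give the fob a light tug straight back to prove that it holds, then let go so that it hangs quietly from the ring, with the bottle, the lens case and the eyepiece left where they stand.

Things in the scene. Friction and masses are not known exactly. Their poses are not given: they have to be found in the camera images.
- fob: Key fob lying flat, 150 mm long, 0.07 kg: red grip 60 (x) x 24 (y) x 14 (z) mm, brass key blade at the rear (-x), steel fork-shaped snap hook in front (+x), in the plane z = 7 mm, 8 mm thick, 38 mm wide, inner faces at y = +/-11 mm, back of its throat at x = 50 mm, nose at x = 90 mm. Origin: centre of the grip's underside; x forward to the hook's mouth, y left, z up.
- throat (a point): Middle of the hook's throat: x = 65, y = 0, z = 7 mm of the fob, same axes. The ring's 7 mm bar enters from the front and passes the lip if it is at fob y = -3 to +1.5 mm; the gate can close behind it once the bar's centre is at fob x = 59 mm or less; it meets the back of the throat at x = 53.5 mm and, pulled back, the shut gate at x = 75 mm.
- gate (a joint): Brass gate across the hook's mouth, angle in rad: 0 shut (a spring holds it), 1.35 fully swung in. Hinged on the right prong at fob x = 80.5, y = -13 mm, it swings inward only; its tip rests at y = +8 mm behind the lip of the left prong, which reaches in to y = +5.5 mm. A bar pushes it open with about 1 to 5 N.
- stand: Key stand fixed to the worktop: grey foot 130 (x) x 90 (y) x 12 mm, steel column at x = +50 mm, grey clamp head 200 mm up, holding a brass sleeve with a plunger that carries a blue ring before (-x) the column. Origin: centre of the foot's underside; x from ring to column (the way the hook is pushed on), z up.
- ring_mid (a point): Fixed point x = -55, y = 0, z = 200 mm of the stand, same axes: centre of the ring at mid setting. The sleeve is clamped anywhere within 25 mm either way along x, so the true centre is unknown (look or feel) but constant. The ring is upright in the stand's xz plane, 50 mm across the centre line of its 7 mm bar; its near bar stands upright 25 mm before its centre.
- ring_spring (a joint): How far the ring is pushed back on its spring along the stand's x (m): 0 at rest, positive toward the column, negative pulled out; 2 N per mm, stops at +/-10 mm. A light tug pulls it out 1.5 to 6.5 mm (3 to 13 N); it must never be pushed or pulled farther than 6.5 mm.
- oil_bottle: Bystander: small brown dropper bottle, 27 mm across, 72 mm high, upright. Origin: centre of its underside.
- lens_case: Bystander: clear objective case with a black foot, 37 mm across, 68 mm high. Origin: centre of its underside.
- eyepiece: Bystander: black spare eyepiece, 50 mm across, 56 mm high. Origin: centre of its underside.
There are look-alikes about, which are no part of the job. There is more than one size of the fob; the job needs the larger.

How it is judged:
By the outcome, as a careful person would: the job done as asked, in the order asked, and still so for the second after the job is handed in, with the robot touching nothing.
It also fails if it takes over 59 s, if anything falls off the work surface, if the arm or the gripper's body presses on something with over 40 N, if the wrist force passes 120 N, or if a joint passes its speed limit or range.

### The arm

A 6-joint arm with a two-finger parallel gripper is mounted at the origin on a cart in front of the work surface, level with it; the furniture and walls round the work are solid. World frame = base frame: x ahead of the robot, y to its left, z up, the work surface at z = 0. Lengths are in mm, angles in rad, forces in N, time in s.
With the tool pointing down it reaches from about 325 to 850 mm from the base axis. Payload 4.4 kg.
Tool frame: the origin (TCP) lies on the centre line of the jaws, within the pads' length; the fingertips stand 11 mm ahead of it and the grasp point (between the pads) lies 8 mm behind it; z points along the fingers, y is the line along which they close (so a half turn about z gives the same grasp; the last joint's range is limited). The gripper opens to 94 mm and grips with 3 to 60 N. Pads are 16 mm wide; open, the fingers measure 119 mm over their backs; the gripper's body (75 mm by 177 mm) begins 78 mm behind the grasp point.
Start: joints at [-1.276, 0.207, 1.542, -0, 1.393, -0.15], TCP at [247.398, -519.058, 216.447] pointing down, gripper open.
Joint ranges: [-2.73, 2.73], [-0.86, 2.22], [0.23, 2.46], [-1.11, 4.25], [0.08, 2.63], [-2.82, 2.82]. Speed limits (rad/s): [2.79, 2.79, 3.14, 3.14, 3.14, 3.14].

### API

Orientations are given as a rotation vector (axis times angle).
In Python, from cell import arm, cams gives the robot as it stands. The module is installed in compiled form; this text tells all that it offers.
- The arm moves only by the tool play_rows, never from a script. Its argument "moves" is a list of rows, each an object with "claw": the opening, from -1 (shut) to 1 (fully open); "delta_pos": the shift along the tool's x, y, z in shares of 60 cm (1.0 is 60 cm), a list of three; "angular": the turn, a rotation vector about the tool's x, y, z in parts of the range, where 1.0 means 360 degrees, a list of three. A call has 1 to 20 rows; each row is the pose to reach, as a shift and turn from the pose commanded when the call began, along the tool's axes at that moment; what a row does not reach only later rows make up. A row lasts 1/8 s, in which the tool goes at most 62.5 mm and 10.7 degrees, less where a joint would pass 70% of its speed; a pose out of reach is approached as far as the arm can. A call with a gripper value outside its range is refused whole. The fingers move at their own pace and stop on an object; "newtons" is the grip in N (left out, the last holds). Time passes only in rows, so rows that repeat a pose let the fingers close. It gives the time, the measured TCP pose, the force, the opening and the grip force at its end, in the units of the state.
- arm.get_state(): the state, without advancing time (a new reading comes with each control period).
- cams.read_camera(name): name is "scene" or "top" or "wrist"; returns the picture (420x560x3 uint8, blue, green, red); there is no depth.
- cams.camera_params(name): a dict with "camera_matrix" (3x3 intrinsics, pixels), "cam_to_world" (4x4, takes a point from camera to world coordinates); the wrist camera has in their place "T_tool_cam" (4x4, takes a point from camera to tool coordinates, whose origin is the TCP and whose axes are the flange's). Camera axes: x right, y up, looking along -z (the intrinsics and any distortion apply to the point x, -y, -z); pixel columns grow to the right and rows downward; lengths in mm; the calibration is good to about 2 mm. A picture is of the moment at which its call begins: read the wrist's pose just before it. camera_params takes no time and is no camera call.
- arm.finish_job(): hands the job in; it is judged then, once.
The state is a dict: "t": time; "joint_pos": joint angles; "dq": joint speeds; "joint_torque": joint torques, N m; "position": TCP position; "tcp_rot": TCP orientation; "contact_force": force on the tool from outside, world axes, zero at the start; "wrist_torque": the same for the moment, N m; "opening": finger opening in mm; "grip_force": force on a finger pad.
Only numpy, scipy, OpenCV 4.12 (cv2) and the standard library are available. Lean on these libraries where they do the work, as an engineer would, in place of code of your own. Each camera call takes 0.05 s, during which the arm holds its last target. There are 200 camera calls.

## Working session

There is one attempt and no reset: what is moved stays moved. The work goes in short steps, Python scripts to look and compute and a tool call to move; the robot and the scene stay as the last step left them, time stands still between calls to the robot, and variables do not carry over. Pictures are saved under pics/ and viewed, at most 12 in all, crops included, and the job is handed in when it is done.

Besides the shell and the picture viewer there is one more tool, called after "Request:" by a JSON object that holds its "api" and its "payload", one argument or row to a line. play_rows: Moves the arm, as the interface text tells. Its arguments: {"type":"object","properties":{"moves":{"type":"array","items":{"type":"object","properties":{"claw":{"type":"number"},"delta_pos":{"type":"array","items":{"type":"number"}},"angular":{"type":"array","items":{"type":"number"}}}}},"newtons":{"type":"number"}},"required":["moves"]}

```bash
mkdir -p pics; cat > h.py <<'E'
import numpy as np, cv2
from cell import arm, cams
from scipy.spatial.transform import Rotation as R
def pose(s=None):
    s=s or arm.get_state(); T=np.eye(4); T[:3,:3]=R.from_rotvec(s['tcp_rot']).as_matrix(); T[:3,3]=s['position']; return T
def snap(n,f):
    P=pose() if n=='wrist' else None
    im=cams.read_camera(n); p=cams.camera_params(n)
    C=P@np.array(p['T_tool_cam']) if n=='wrist' else np.array(p['cam_to_world'])
    cv2.imwrite(f'pics/{f}.png',im); np.savez(f'pics/{f}.npz',K=p['camera_matrix'],C=C,D=np.array(p.get('distortion',p.get('dist_coeffs',[0,0,0,0,0]))))
    return im,p
def ray(f,uv):
    d=np.load(f'pics/{f}.npz'); K,C,D=d['K'],d['C'],d['D']
    x=cv2.undistortPoints(np.array([[uv]],float),K,D)[0,0]
    v=C[:3,:3]@np.array([x[0],-x[1],-1.]); return C[:3,3],v/np.linalg.norm(v)
def atz(f,uv,z):
    o,v=ray(f,uv); return o+v*(z-o[2])/v[2]
def tri(*obs):
    A=np.zeros((3,3));b=np.zeros(3);rs=[ray(*o) for o in obs]
    for o,v in rs: M=np.eye(3)-np.outer(v,v);A+=M;b+=M@o
    p=np.linalg.solve(A,b); return p,[float(np.linalg.norm((np.eye(3)-np.outer(v,v))@(p-o))) for o,v in rs]
def proj(f,p):
    d=np.load(f'pics/{f}.npz');q=np.linalg.inv(d['C'])@np.append(p,1)
    return cv2.projectPoints(np.array([[q[0],-q[1],-q[2]]]),np.zeros(3),np.zeros(3),d['K'],d['D'])[0].ravel()
E
python3 - <<'E'
from h import *
for n in ['top','scene','wrist']:
    im,p=snap(n,n+'0'); print(n,{k:np.round(np.array(v),3).tolist() for k,v in p.items()})
print(arm.get_state())
a=cv2.imread('pics/top0.png');b=cv2.imread('pics/scene0.png')
E
```

```text
top {'camera_matrix': [[508.019, 0.0, 279.704], [0.0, 508.019, 218.935], [0.0, 0.0, 1.0]], 'cam_to_world': [[0.024, 0.996, -0.088, 447.694], [-0.999, 0.021, -0.034, -238.28], [-0.032, 0.088, 0.996, 1154.979], [0.0, 0.0, 0.0, 1.0]]}
scene {'camera_matrix': [[483.978, 0.0, 276.794], [0.0, 483.978, 202.435], [0.0, 0.0, 1.0]], 'cam_to_world': [[0.545, 0.387, -0.744, -389.289], [-0.838, 0.241, -0.489, -828.536], [-0.01, 0.89, 0.456, 714.058], [0.0, 0.0, 0.0, 1.0]]}
wrist {'camera_matrix': [[291.412, 0.0, 280.614], [0.0, 291.412, 208.035], [0.0, 0.0, 1.0]], 'T_tool_cam': [[-0.001, 0.97, 0.244, 70.094], [1.0, 0.001, 0.0, 0.296], [-0.0, 0.244, -0.97, -168.678], [0.0, 0.0, 0.0, 1.0]]}
{'t': 0.15, 'joint_pos': array([-1.27651996e+00,  2.07253072e-01,  1.54258774e+00, -3.73444678e-05,
        1.39350269e+00, -1.50490431e-01]), 'dq': array([-0.00176049, -0.00318726, -0.00406241,  0.00038016, -0.00070897,
        0.00165463]), 'joint_torque': array([-6.82222253e-04, -3.71308815e+01, -2.81813157e+01,  7.00031687e-02,
        3.26596841e-02, -8.74803027e-05]), 'position': array([ 247.20149506, -518.49120144,  215.55922115]), 'tcp_rot': array([-3.06252647e+00, -6.92519385e-01,  2.54992626e-04]), 'contact_force': array([-0.62758527,  0.37451263, -0.1482413 ]), 'wrist_torque': array([ 0.03358318, -0.02918718, -0.00221506]), 'grip_force': 0.0, 'opening': 93.70304086210936}
```

View pics/top0.png

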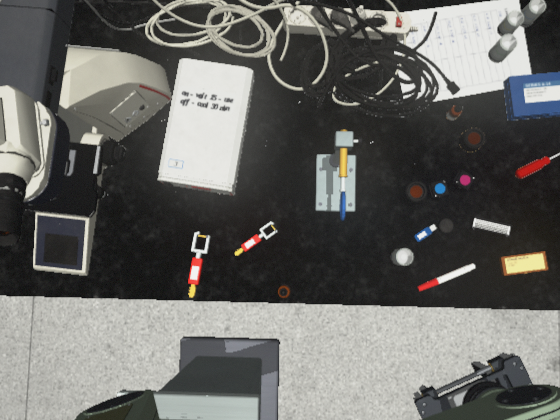

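View pics/scene0.png

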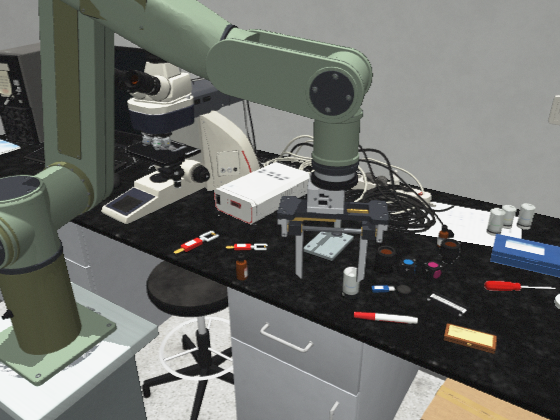

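The top view shows the larger red fob with its hook up at about (200,240) and its key end at (191,292). The smaller look-alike is at (255,240). The stand is at (336,182), with the sleeve at (343,160), the ring at (343,205) and the column at (345,140). The bottle is at (283,292), the lens case at (402,257) and the eyepiece at (446,226).

In the scene view the hand hides the ring, and the fob is at (195,243).

```bash
python3 - <<'E'
from h import *
im=cv2.imread('pics/top0.png')
def seg(im,kind):
    h=cv2.cvtColor(im,cv2.COLOR_BGR2HSV).astype(int);H,S,V=h[...,0],h[...,1],h[...,2]
    m={'red':((H<8)|(H>172))&(S>150)&(V>90),'blue':(H>100)&(H<125)&(S>120)&(V>60),'brass':(H>15)&(H<32)&(S>120)&(V>90),'white':(S<60)&(V>150)}[kind]
    n,l,st,c=cv2.connectedComponentsWithStats(m.astype(np.uint8))
    for i in range(1,n):
        if st[i,4]>12: print(kind,st[i].tolist(),c[i].round(1).tolist())
for k in ['red','blue','brass']: seg(im[:310],k)
for n,uv,z in [('hook',(201,240),7),('key',(191,292),7),('grip',(196,272),14),('footTL',(317,155),12),('footBR',(356,211),12),('footTR',(356,154),12),('footBL',(317,212),12),('ringnear',(343,217),200),('sleeve',(344,150),205)]:
    print(n,atz('top0',uv,z).round(1))
E
```

```text
red [516, 156, 35, 23, 319] [532.1, 167.0]
red [241, 234, 21, 18, 100] [251.6, 242.1]
red [188, 257, 15, 28, 176] [195.3, 269.7]
red [418, 278, 21, 13, 139] [427.8, 284.5]
blue [509, 72, 51, 45, 1241] [532.8, 95.7]
blue [434, 183, 12, 11, 103] [439.8, 188.1]
blue [340, 192, 6, 29, 112] [342.4, 206.5]
blue [414, 227, 19, 15, 88] [423.1, 233.5]
brass [340, 148, 8, 29, 205] [343.0, 161.9]
brass [198, 235, 8, 3, 20] [201.9, 235.8]
brass [234, 247, 10, 9, 51] [238.3, 251.5]
brass [188, 284, 8, 14, 85] [191.8, 290.6]
hook [496.8 -20.7   7. ]
key [379.2  -2.5   7. ]
grip [424.4 -13.5  14. ]
footTL [ 696.3 -280.3   12. ]
footBR [ 569.7 -370.2   12. ]
footTR [ 700.1 -368.8   12. ]
footBL [ 565.7 -282.5   12. ]
ringnear [ 537.8 -324.2  200. ]
sleeve [ 664.8 -324.   205. ]
```

```bash
python3 - <<'E'
from h import *
a=cv2.imread('pics/top0.png')
A=cv2.resize(a[225:303,165:290],None,fx=6,fy=6,interpolation=cv2.INTER_CUBIC)[:, :375]
B=cv2.resize(a[125:225,300:370],None,fx=4.68,fy=4.68,interpolation=cv2.INTER_CUBIC)
B=cv2.resize(B,(int(B.shape[1]),A.shape[0]))
cv2.imwrite('pics/crop1.png',np.hstack([A,B])); print(A.shape,B.shape)
E
```

```text
(468, 375, 3) (468, 328, 3)
```

View pics/crop1.png

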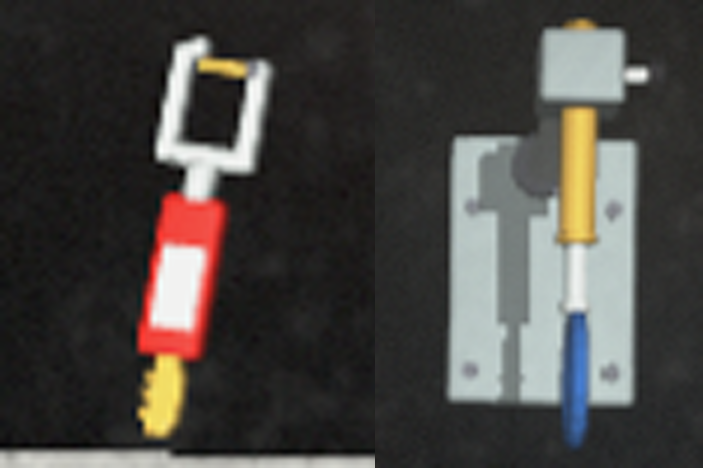

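The crop confirms it. The fob's brass gate lies across the mouth, which faces away from the robot. The stand is nearly square to the world, with the ring in front at stand x of about -91 (near bar).

```bash
cat >> h.py <<'E'
def delta(target,yaw_deg):
    """shift (cm) and turn (deg) in tool axes from current pose to target with tool down, tool x at yaw"""
    T=pose();c,s=np.cos(np.radians(yaw_deg)),np.sin(np.radians(yaw_deg))
    G=np.array([[c,s,0],[s,-c,0],[0,0,-1]])
    d=T[:3,:3].T@(np.array(target)-T[:3,3])/10
    return d.round(2).tolist(),R.from_matrix(T[:3,:3].T@G).as_rotvec(degrees=True).round(2).tolist()
E
python3 - <<'E'
from h import *
a=atz('top0',(191.8,290.6),7);b=atz('top0',(201.9,235.8),7);g=atz('top0',(195.3,269.7),14);print(a,b,g)
yaw=np.degrees(np.arctan2(*(b-a)[1::-1]));print(yaw,np.hypot(*(b-a)[:2]))
print(delta([g[0],g[1],160],round(yaw,1)))
E
```

```text
[382.35461522  -4.17777281   7.        ] [506.44400271 -22.43909493   7.        ] [429.51264746 -11.69352227  14.        ]
-8.371708484553228 125.42588239094393
([38.26, -37.9, 5.63], [-0.1, 0.02, 33.88])
```

The manual's scale: shifts go in shares of 60 cm and turns go in shares of 360 degrees. Converting my numbers, 38.3 cm / 60 = 0.6383, -37.9 cm / 60 = -0.6317, 33.9 degrees / 360 = 0.0942.

Request:
{"api": "play_rows", "payload": {
  "moves": [
    {"delta_pos":[0.0633,-0.0633,0],"angular":[0,0,0.0094],"claw":1},
    {"delta_pos":[0.1267,-0.1267,0],"angular":[0,0,0.0189],"claw":1},
    {"delta_pos":[0.19,-0.19,0],"angular":[0,0,0.0283],"claw":1},
    {"delta_pos":[0.2533,-0.2533,0.0167],"angular":[0,0,0.0378],"claw":1},
    {"delta_pos":[0.3167,-0.3167,0.0333],"angular":[0,0,0.0472],"claw":0.6},
    {"delta_pos":[0.38,-0.38,0.05],"angular":[0,0,0.0567],"claw":0.3},
    {"delta_pos":[0.4433,-0.4433,0.0583],"angular":[0,0,0.0661],"claw":0.2},
    {"delta_pos":[0.5067,-0.5067,0.0667],"angular":[0,0,0.0756],"claw":0.2},
    {"delta_pos":[0.5717,-0.5667,0.0833],"angular":[0,0,0.0847],"claw":0.2},
    {"delta_pos":[0.6383,-0.6317,0.0933],"angular":[0,0,0.0942],"claw":0.2},
    {"delta_pos":[0.6383,-0.6317,0.0933],"angular":[0,0,0.0942],"claw":0.2},
    {"delta_pos":[0.6383,-0.6317,0.0933],"angular":[0,0,0.0942],"claw":0.2},
    {"delta_pos":[0.6383,-0.6317,0.0933],"angular":[0,0,0.0942],"claw":0.2}
  ]
}}

```text
t: 1.78
position: [429.9, -13.4, 160.5]
tcp_rot: [3.133, -0.234, 0.0]
contact_force: [-1.0, 0.1, -0.8]
opening: 56.5
grip_force: 0.0
```

```bash
python3 - <<'E'
from h import *
for n in ['wrist','scene','top']: snap(n,n+'1')
s=arm.get_state();print(s['t'],s['position'],s['joint_pos'],s['opening'],np.degrees(np.arctan2(*pose()[1::-1,0])))
a=cv2.imread('pics/wrist1.png');b=cv2.imread('pics/scene1.png')
b=cv2.resize(b[170:290,150:400],None,fx=1.6*1.4,fy=1.6*1.4,interpolation=cv2.INTER_CUBIC)
cv2.imwrite('pics/v1.png',b);print(b.shape)
E
```

```text
1.925 [429.96889371 -13.34553827 160.60601252] [-2.32699741e-01 -5.22107839e-02  1.94111551e+00 -1.04133644e-04
  1.25238561e+00  1.48740177e+00] 56.31248735648984 -8.552688939222126
(269, 560, 3)
```

View pics/wrist1.png

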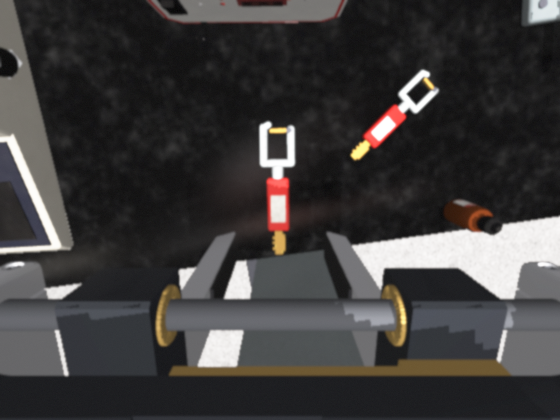

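View pics/scene1.png

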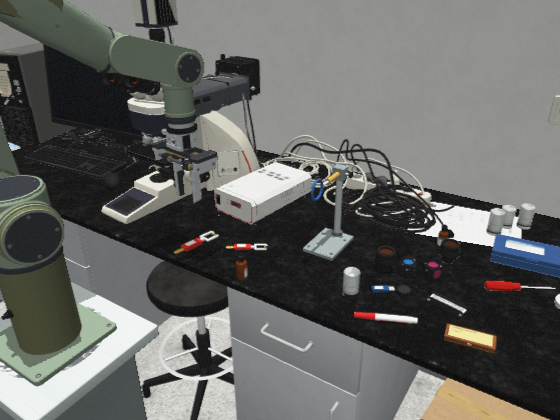

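The wrist view shows the fob straight ahead: grip centre at (278,205), gate at (278,130), key at (279,242). The scene view now shows the ring at (317,188), the sleeve at (334,178), the fob at (195,243) and the foot at (328,243).

```bash
cat >> h.py <<'E'
def mask(im,kind):
    h=cv2.cvtColor(im,cv2.COLOR_BGR2HSV).astype(int);H,S,V=h[...,0],h[...,1],h[...,2]
    return {'red':((H<8)|(H>172))&(S>150)&(V>90),'blue':(H>100)&(H<125)&(S>120)&(V>60),'brass':(H>12)&(H<32)&(S>110)&(V>80),'white':(S<60)&(V>150)}[kind]
def blob(f,kind,box):
    im=cv2.imread(f'pics/{f}.png');x0,y0,x1,y1=box;m=np.zeros(im.shape[:2],bool);m[y0:y1,x0:x1]=mask(im,kind)[y0:y1,x0:x1]
    c=np.vstack([np.concatenate([p.reshape(-1,2) for p in cv2.findContours(m.astype(np.uint8),0,1)[0]])])
    ys,xs=np.nonzero(m); return dict(c=cv2.boundingRect(c),rect=cv2.minAreaRect(c),mean=(xs.mean(),ys.mean()),n=len(xs))
E
python3 - <<'E'
from h import *
w=blob('wrist1','red',(250,170,310,235));t=blob('top0','red',(180,250,210,290));s=blob('scene1','red',(172,232,215,255))
gw=blob('wrist1','brass',(262,120,295,140));gt=blob('top0','brass',(192,230,212,242));kw=blob('wrist1','brass',(265,228,295,260));kt=blob('top0','brass',(180,280,205,300))
for q in (w,t,s,gw,gt,kw,kt): print(q)
print('grip',tri(('wrist1',w['rect'][0]),('top0',t['rect'][0]),('scene1',s['rect'][0])))
print('grip w,t',tri(('wrist1',w['rect'][0]),('top0',t['rect'][0])))
print('gate',tri(('wrist1',gw['mean']),('top0',gt['mean'])))
print('w z14',atz('wrist1',w['rect'][0],14),'gate',atz('wrist1',gw['mean'],7),'key',atz('wrist1',kw['mean'],7))
rs=blob('scene1','blue',(305,170,332,205));rt=blob('top1','blue',(335,188,352,224))
print(rs,rt);r=tri(('scene1',rs['rect'][0]),('top1',rt['rect'][0]));print('ring',r)
im=cv2.imread('pics/top1.png')
m=mask(im,'blue');ys,xs=np.nonzero(m[185:225,330:360]);
print([(y+185,round(xs[ys==y].mean()+330,1)) for y in np.unique(ys)][::4])
E
```

```text
{'c': (266, 177, 24, 55), 'rect': ((277.5, 204.0), (54.0, 23.0), 90.0), 'mean': (np.float64(277.6508172362556), np.float64(201.17236255572067)), 'n': 673}
{'c': (188, 257, 15, 28), 'rect': ((194.94000244140625, 270.5799865722656), (11.180341720581055, 26.922258377075195), 10.304845809936523), 'mean': (np.float64(195.3409090909091), np.float64(269.6931818181818)), 'n': 176}
{'c': (181, 238, 21, 14), 'rect': ((191.20001220703125, 243.90003967285156), (8.049844741821289, 21.0190372467041), 63.43495178222656), 'mean': (np.float64(191.69565217391303), np.float64(244.6086956521739)), 'n': 115}
{'c': (269, 127, 17, 7), 'rect': ((277.0, 130.0), (6.0, 16.0), 90.0), 'mean': (np.float64(277.31481481481484), np.float64(130.10185185185185)), 'n': 108}
{'c': (198, 234, 8, 4), 'rect': ((201.57693481445312, 235.61538696289062), (7.2562971115112305, 2.5495097637176514), 11.309932708740234), 'mean': (np.float64(201.8095238095238), np.float64(235.71428571428572)), 'n': 21}
{'c': (272, 231, 14, 24), 'rect': ((278.5, 242.5), (23.0, 13.0), 90.0), 'mean': (np.float64(278.7306397306397), np.float64(242.4579
[... 700 characters left out ...]
1464844), (11.263565063476562, 22.389768600463867), 15.945395469665527), 'mean': (np.float64(316.530303030303), np.float64(190.08333333333334)), 'n': 132} {'c': (340, 192, 6, 29), 'rect': ((342.5, 206.0), (28.0, 5.0), 90.0), 'mean': (np.float64(342.4568965517241), np.float64(206.79310344827587)), 'n': 116}
ring (array([ 558.45058083, -322.85084658,  200.99203817]), [0.11245970426643254, 0.11245970426632179])
[(np.int64(192), np.float64(343.0)), (np.int64(196), np.float64(343.0)), (np.int64(200), np.float64(342.5)), (np.int64(204), np.float64(342.5)), (np.int64(208), np.float64(342.5)), (np.int64(212), np.float64(342.5)), (np.int64(216), np.float64(342.0)), (np.int64(220), np.float64(342.5))]
```

The grip centre is at about (426.5, -10.3), top at z of about 14, heading about -8.2°; the gate-to-key length matches the large fob. The ring centre measures (558.5, -322.9, 201), which fits the stand. I'm going down to grasp.

In the tool's units: 14.7 cm / 60 = 0.245, 13.3 cm / 60 = 0.2217, -0.3 degrees / 360 = -0.0008.

Request:
{"api": "play_rows", "payload": {
  "newtons": 25,
  "moves": [
    {"delta_pos":[-0.0065,-0.004,0.05],"angular":[0,0,-0.0008],"claw":0.1},
    {"delta_pos":[-0.0065,-0.004,0.1],"angular":[0,0,-0.0008],"claw":0.1},
    {"delta_pos":[-0.0065,-0.004,0.15],"angular":[0,0,-0.0008],"claw":0.1},
    {"delta_pos":[-0.0065,-0.004,0.1917],"angular":[0,0,-0.0008],"claw":0.1},
    {"delta_pos":[-0.0065,-0.004,0.2217],"angular":[0,0,-0.0008],"claw":0.1},
    {"delta_pos":[-0.0065,-0.004,0.2367],"angular":[0,0,-0.0008],"claw":0.1},
    {"delta_pos":[-0.0065,-0.004,0.245],"angular":[0,0,-0.0008],"claw":0.1},
    {"delta_pos":[-0.0065,-0.004,0.245],"angular":[0,0,-0.0008],"claw":0.1},
    {"delta_pos":[-0.0065,-0.004,0.245],"angular":[0,0,-0.0008],"claw":0.1}
  ]
}}

```text
t: 3.05
position: [427.3, -9.4, 14.1]
tcp_rot: [3.133, -0.222, 0.002]
contact_force: [0.1, 0.5, 0.3]
opening: 51.4
grip_force: 0.0
```

In the tool's units: 0.15 cm / 60 = 0.0025, 0.08 cm / 60 = 0.0013.

Request:
{"api": "play_rows", "payload": {
  "newtons": 25,
  "moves": [
    {"delta_pos":[0,0.0013,0.0025],"claw":0.1},
    {"delta_pos":[0,0.0013,0.0025],"claw":-0.3},
    {"delta_pos":[0,0.0013,0.0025],"claw":-0.5},
    {"delta_pos":[0,0.0013,0.0025],"claw":-0.7},
    {"delta_pos":[0,0.0013,0.0025],"claw":-0.7},
    {"delta_pos":[0,0.0013,0.0025],"claw":-0.7},
    {"delta_pos":[0,0.0013,0.0025],"claw":-0.7}
  ]
}}

```text
$.moves[0]: bad value
```

```bash
python3 - <<'E'
from h import *
s=arm.get_state();print(s['t'],s['position'],s['opening'],s['grip_force'],s['contact_force'],np.degrees(np.arctan2(*pose()[1::-1,0])))
# approach: bar at (533.5,-323), fob x 65 plus 60 mm standoff
P=pose()[:3,3]
print('lift then',delta([400,-322.5,206],0.7))
E
```

```text
3.05 [427.26686171  -9.38813805  14.10376104] 51.360541668558945 0.0 [0.06476452 0.47047646 0.30706102] -8.115923576737508
lift then ([1.75, 31.39, -19.18], [0.01, -0.09, -8.82])
```

In the tool's units: 0.15 cm / 60 = 0.0025, 0.08 cm / 60 = 0.0013.

Request:
{"api": "play_rows", "payload": {
  "newtons": 25,
  "moves": [
    {"delta_pos":[0,0.0013,0.0025],"angular":[0,0,0],"claw":0.1},
    {"delta_pos":[0,0.0013,0.0025],"angular":[0,0,0],"claw":-0.3},
    {"delta_pos":[0,0.0013,0.0025],"angular":[0,0,0],"claw":-0.5},
    {"delta_pos":[0,0.0013,0.0025],"angular":[0,0,0],"claw":-0.7},
    {"delta_pos":[0,0.0013,0.0025],"angular":[0,0,0],"claw":-0.7},
    {"delta_pos":[0,0.0013,0.0025],"angular":[0,0,0],"claw":-0.7},
    {"delta_pos":[0,0.0013,0.0025],"angular":[0,0,0],"claw":-0.7}
  ]
}}

```text
t: 3.92
position: [426.5, -10.0, 12.0]
tcp_rot: [-3.134, 0.222, -0.0]
contact_force: [-0.5, -0.1, 0.8]
opening: 23.8
grip_force: 25.0
```

In the tool's units: 31.3 cm / 60 = 0.5217, -18.5 cm / 60 = -0.3083, -8.8 degrees / 360 = -0.0244.

Request:
{"api": "play_rows", "payload": {
  "moves": [
    {"delta_pos":[0,0,-0.0333],"angular":[0,0,0],"claw":-0.7},
    {"delta_pos":[0,0,-0.1],"angular":[0,0,0],"claw":-0.7},
    {"delta_pos":[0,0,-0.1833],"angular":[0,0,0],"claw":-0.7},
    {"delta_pos":[0,0,-0.2667],"angular":[0,0,0],"claw":-0.7},
    {"delta_pos":[0.0033,0.05,-0.3083],"angular":[0,0,0],"claw":-0.7},
    {"delta_pos":[0.0067,0.1167,-0.3217],"angular":[0,0,-0.0042],"claw":-0.7},
    {"delta_pos":[0.01,0.1833,-0.3217],"angular":[0,0,-0.0083],"claw":-0.7},
    {"delta_pos":[0.015,0.25,-0.3217],"angular":[0,0,-0.0125],"claw":-0.7},
    {"delta_pos":[0.0183,0.3167,-0.3217],"angular":[0,0,-0.0167],"claw":-0.7},
    {"delta_pos":[0.0217,0.3833,-0.3217],"angular":[0,0,-0.0208],"claw":-0.7},
    {"delta_pos":[0.025,0.45,-0.3217],"angular":[0,0,-0.0244],"claw":-0.7},
    {"delta_pos":[0.0283,0.4967,-0.3217],"angular":[0,0,-0.0244],"claw":-0.7},
    {"delta_pos":[0.03,0.5217,-0.3217],"angular":[0,0,-0.0244],"claw":-0.7},
    {"delta_pos":[0.03,0.5217,-0.3217],"angular":[0,0,-0.0244],"claw":-0.7},
    {"delta_pos":[0.03,0.5217,-0.3217],"angular":[0,0,-0.0244],"claw":-0.7},
    {"delta_pos":[0.03,0.5217,-0.3217],"angular":[0,0,-0.0244],"claw":-0.7}
  ]
}}

```text
t: 5.92
position: [400.3, -321.3, 204.9]
tcp_rot: [-3.141, -0.021, 0.0]
contact_force: [0.6, 0.2, -1.8]
opening: 23.4
grip_force: 25.0
```

```bash
python3 - <<'E'
from h import *
for n in ['wrist','top','scene']: snap(n,n+'2')
s=arm.get_state();print(s['t'],s['position'],s['opening'],s['grip_force'],s['contact_force'],s['wrist_torque'],np.degrees(np.arctan2(*pose()[1::-1,0])))
a=cv2.imread('pics/wrist2.png')
E
```

```text
6.075 [ 400.25707506 -321.74283821  205.05972928] 23.586271785587837 24.965786933898926 [-0.26781364 -0.40771978 -0.50366114] [0.03671597 0.04410387 0.00910658] 0.7422862611028846
```

View pics/wrist2.png

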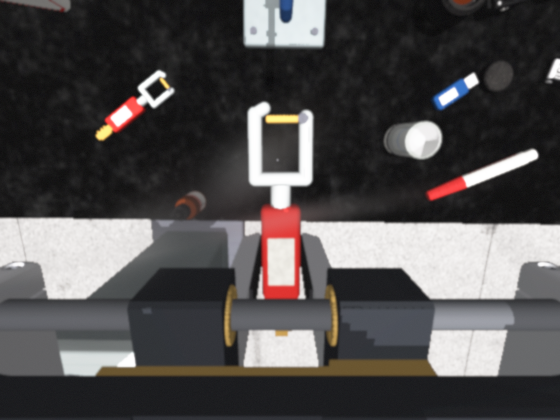

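The fob hangs true in the jaws: prongs at columns 248 and 313 (centre 280.5), the gate shut at (283,119), and the ring at (286,10).

```bash
cat >> h.py <<'E'
def ringrows(f,z=200,box=(260,0,310,110),step=3):
    im=cv2.imread(f'pics/{f}.png');x0,y0,x1,y1=box;m=mask(im,'blue')[y0:y1,x0:x1];ys,xs=np.nonzero(m);T=np.load(f'pics/{f}.npz')
    P=pose();out=[]
    for y in np.unique(ys)[::-1][::step]:
        c=xs[ys==y]+x0; w=atz(f,(c.mean(),y+y0),z); t=P[:3,:3].T@(w-P[:3,3]); out.append((y+y0,c.min(),c.max(),w.round(1)[:2].tolist(),t.round(1)[:2].tolist()))
    return out
E
python3 - <<'E'
from h import *
for r in ringrows('wrist2'): print(*r)
P=pose()
for uv in [(244.5,46.5),(325.5,46.5),(281,187),(256,104),(306,118),(248,150),(313,150)]:
    w=atz('wrist2',uv,12 if uv[1]<50 else 200); print(uv,w.round(1),(P[:3,:3].T@(w-P[:3,3])).round(1))
for f in ('top2',): 
    b=blob(f,'blue',(335,188,352,224));print(b); print('near',atz(f,(b['mean'][0],b['c'][1]+b['c'][3]),200))
E
```

```text
20 284 287 [529.4, -322.6] [129.1, 2.5]
17 282 289 [530.8, -322.6] [130.5, 2.5]
14 281 290 [532.2, -322.6] [131.9, 2.5]
11 281 290 [533.6, -322.5] [133.3, 2.5]
8 281 290 [535.0, -322.5] [134.7, 2.5]
5 281 291 [536.4, -322.8] [136.1, 2.8]
2 281 291 [537.8, -322.7] [137.5, 2.8]
(244.5, 46.5) [ 566.3 -279.1   12. ] [166.5 -40.5 193.1]
(325.5, 46.5) [ 567.4 -370.    12. ] [166.5  50.4 193.1]
(281, 187) [ 440.  -321.4  200. ] [39.7  0.1  5.1]
(256, 104) [ 487.2 -306.7  200. ] [ 87.1 -13.9   5.1]
(306, 118) [ 480.  -335.1  200. ] [79.6 14.4  5.1]
(248, 150) [ 461.7 -301.8  200. ] [ 61.7 -19.2   5.1]
(313, 150) [ 462.1 -339.8  200. ] [61.6 18.9  5.1]
{'c': (340, 192, 6, 28), 'rect': ((342.5, 205.5), (27.0, 5.0), 90.0), 'mean': (np.float64(342.4424778761062), np.float64(206.3716814159292)), 'n': 113}
near [ 532.13914612 -323.2699551   200.        ]
```

In the tool's units: 2.7 cm / 60 = 0.045, 2.4 cm / 60 = 0.04.

Request:
{"api": "play_rows", "payload": {
  "moves": [
    {"delta_pos":[0.0117,0.0017,0],"angular":[0,0,0],"claw":-0.7},
    {"delta_pos":[0.0267,0.003,0],"angular":[0,0,0],"claw":-0.7},
    {"delta_pos":[0.04,0.003,0],"angular":[0,0,0],"claw":-0.7},
    {"delta_pos":[0.045,0.003,0],"angular":[0,0,0],"claw":-0.7},
    {"delta_pos":[0.045,0.003,0],"angular":[0,0,0],"claw":-0.7},
    {"delta_pos":[0.045,0.003,0],"angular":[0,0,0],"claw":-0.7}
  ]
}}

```text
t: 6.82
position: [427.0, -323.8, 204.9]
tcp_rot: [-3.141, -0.019, 0.0]
contact_force: [0.9, -0.6, -0.1]
opening: 23.5
grip_force: 25.0
```

```bash
python3 - <<'E'
from h import *
for n in ['wrist','top','scene']: snap(n,n+'3')
s=arm.get_state();print(s['t'],s['position'],s['opening'],s['grip_force'],s['contact_force'],np.degrees(np.arctan2(*pose()[1::-1,0])))
for r in ringrows('wrist3'): print(*r)
a=cv2.resize(cv2.imread('pics/wrist3.png')[:220,210:350],None,fx=2.7,fy=2.7,interpolation=cv2.INTER_CUBIC)
b=cv2.resize(cv2.imread('pics/scene3.png')[150:260,230:340],None,fx=3.7,fy=5.4,interpolation=cv2.INTER_CUBIC)
b=cv2.resize(b,(407,594)); cv2.imwrite('pics/v3.png',np.hstack([a,b]));print(a.shape)
E
```

```text
6.975 [ 426.89028586 -323.90426673  204.95857942] 23.606765016002573 24.965798556804657 [ 0.36777044 -0.48395506 -1.13582754] 0.6686397588564903
75 279 281 [529.2, -322.7] [102.3, -0.0]
72 276 284 [530.7, -322.7] [103.8, -0.0]
69 276 284 [532.2, -322.6] [105.3, -0.0]
66 276 284 [533.7, -322.6] [106.8, -0.0]
63 275 285 [535.2, -322.6] [108.3, -0.0]
60 275 285 [536.7, -322.6] [109.8, -0.0]
57 275 285 [538.2, -322.6] [111.3, -0.0]
54 275 285 [539.7, -322.6] [112.8, -0.0]
51 274 285 [541.2, -322.3] [114.3, -0.3]
48 274 285 [542.6, -322.3] [115.8, -0.3]
45 274 285 [544.1, -322.2] [117.2, -0.3]
42 274 286 [545.6, -322.5] [118.7, -0.0]
39 274 286 [547.0, -322.5] [120.1, -0.0]
36 274 286 [548.4, -322.5] [121.6, -0.0]
33 274 286 [549.9, -322.4] [123.0, -0.0]
30 274 286 [551.3, -322.4] [124.4, -0.0]
27 274 286 [552.7, -322.4] [125.9, -0.0]
24 274 286 [554.2, -322.4] [127.3, -0.0]
21 274 286 [555.6, -322.4] [128.7, -0.0]
18 274 286 [557.0, -322.4] [130.1, -0.0]
15 274 286 [558.4, -322.4] [131.5, -0.0]
12 274 286 [559.8, -322.3] [132.9, -0.0]
9 274 287 [561.1, -322.6] [134.3, 0.3]
6 274 287 [562.5, -322.6] [135.6, 0.3]
3 274 287 [563.9, -322.6] [137.0, 0.3]
0 274 287 [565.3, -322.5] [138.4, 0.3]
(594, 378, 3)
```

View pics/v3.png

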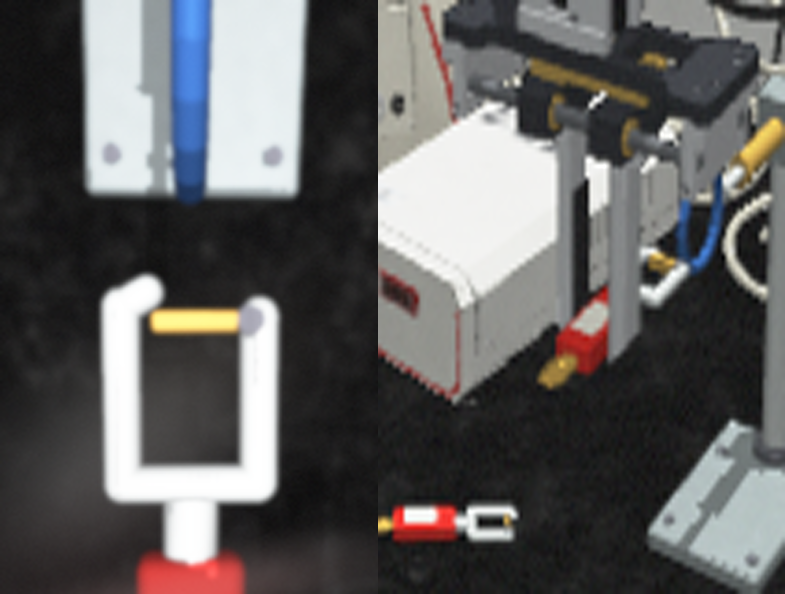

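The bar now stands on the hook's centre line: ring tip at column 280.4, hook centre at 280.5. The bar is about 106 mm ahead of the TCP. I'm shifting 0.8 mm left and pushing on slowly.

In the tool's units: 2.6 cm / 60 = 0.0433, 2.3 cm / 60 = 0.0383.

Request:
{"api": "play_rows", "payload": {
  "moves": [
    {"delta_pos":[0,-0.0013,0],"angular":[0,0,0],"claw":-0.7},
    {"delta_pos":[0.0083,-0.0013,0],"angular":[0,0,0],"claw":-0.7},
    {"delta_pos":[0.0167,-0.0013,0],"angular":[0,0,0],"claw":-0.7},
    {"delta_pos":[0.0233,-0.0013,0],"angular":[0,0,0],"claw":-0.7},
    {"delta_pos":[0.0283,-0.0013,0],"angular":[0,0,0],"claw":-0.7},
    {"delta_pos":[0.0333,-0.0013,0],"angular":[0,0,0],"claw":-0.7},
    {"delta_pos":[0.0383,-0.0013,0],"angular":[0,0,0],"claw":-0.7},
    {"delta_pos":[0.0433,-0.0013,0],"angular":[0,0,0],"claw":-0.7},
    {"delta_pos":[0.0433,-0.0013,0],"angular":[0,0,0],"claw":-0.7}
  ]
}}

```text
t: 8.1
position: [452.8, -322.8, 204.8]
tcp_rot: [-3.141, -0.019, 0.001]
contact_force: [-1.4, 0.3, 0.2]
opening: 23.7
grip_force: 25.0
```

```bash
python3 - <<'E'
from h import *
snap('wrist','wrist4');snap('scene','scene4')
s=arm.get_state();print(s['t'],s['position'],s['contact_force'],s['wrist_torque'])
r=ringrows('wrist4',box=(255,0,310,200));print(r[0],r[3],r[-1])
a=cv2.resize(cv2.imread('pics/wrist4.png')[:220,210:350],None,fx=2.7,fy=2.7,interpolation=cv2.INTER_CUBIC)
cv2.imwrite('pics/v4.png',a)
E
```

```text
8.2 [ 452.79245722 -322.72181948  204.78334445] [-1.5494091  -0.44812865 -0.90742902] [-0.02526061  0.37844514 -0.04958942]
(np.int64(119), np.int64(278), np.int64(282), [531.8, -321.8], [79.0, 0.1]) (np.int64(110), np.int64(275), np.int64(288), [536.7, -322.6], [83.9, 0.9]) (np.int64(8), np.int64(279), np.int64(287), [587.4, -322.8], [134.6, 1.7])
```

View pics/v4.png

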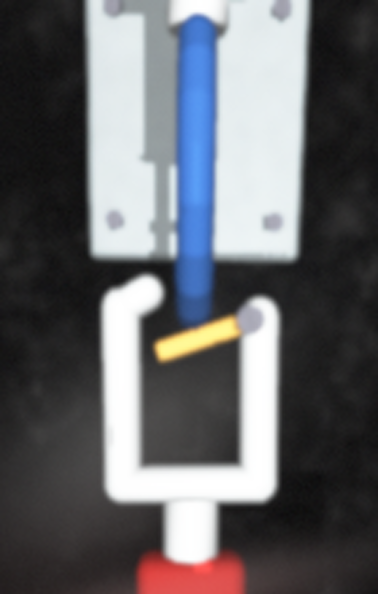

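The bar has passed the lip and is swinging the gate inward at (195,335), with only about 1.5 N. I'm pushing on.

In the tool's units: 2.2 cm / 60 = 0.0367, 1.5 cm / 60 = 0.025.

Request:
{"api": "play_rows", "payload": {
  "moves": [
    {"delta_pos":[0.005,0,0],"angular":[0,0,0],"claw":-0.7},
    {"delta_pos":[0.01,0,0],"angular":[0,0,0],"claw":-0.7},
    {"delta_pos":[0.015,0,0],"angular":[0,0,0],"claw":-0.7},
    {"delta_pos":[0.02,0,0],"angular":[0,0,0],"claw":-0.7},
    {"delta_pos":[0.025,0,0],"angular":[0,0,0],"claw":-0.7},
    {"delta_pos":[0.03,0,0],"angular":[0,0,0],"claw":-0.7},
    {"delta_pos":[0.0333,0,0],"angular":[0,0,0],"claw":-0.7},
    {"delta_pos":[0.0367,0,0],"angular":[0,0,0],"claw":-0.7},
    {"delta_pos":[0.0367,0,0],"angular":[0,0,0],"claw":-0.7}
  ]
}}

```text
t: 9.32
position: [475.5, -322.0, 204.9]
tcp_rot: [-3.141, -0.02, -0.001]
contact_force: [-1.0, 0.1, -0.9]
opening: 23.4
grip_force: 25.0
```

```bash
python3 - <<'E'
from h import *
snap('wrist','wrist5')
s=arm.get_state();print(s['t'],s['position'],s['contact_force'],s['wrist_torque'])
r=ringrows('wrist5',box=(255,0,310,200));print(r[0],r[3],r[-1])
for k in ('brass',):print(blob('wrist5',k,(255,100,308,185)))
E
```

```text
9.375 [ 475.33238208 -322.03417875  204.86529362] [-0.56346057 -0.67212787 -0.27701731] [-0.01350102  0.01794448  0.04044617]
(np.int64(161), np.int64(281), np.int64(284), [530.8, -322.7], [55.4, 1.4]) (np.int64(152), np.int64(278), np.int64(288), [536.0, -323.0], [60.6, 1.7]) (np.int64(59), np.int64(281), np.int64(286), [585.8, -322.6], [110.4, 1.9])
{'c': (265, 115, 33, 9), 'rect': ((281.0, 119.0), (8.0, 32.0), 90.0), 'mean': (np.float64(277.5188679245283), np.float64(119.49056603773585)), 'n': 106}
```

The gate is back straight across the mouth (row 119 over columns 265–298) behind the ring, and the force is about zero. Now the tug, in stages.

In the tool's units: -1.95 cm / 60 = -0.0325, -1.8 cm / 60 = -0.03.

Request:
{"api": "play_rows", "payload": {
  "moves": [
    {"delta_pos":[-0.0067,0,0],"angular":[0,0,0],"claw":-0.7},
    {"delta_pos":[-0.015,0,0],"angular":[0,0,0],"claw":-0.7},
    {"delta_pos":[-0.0217,0,0],"angular":[0,0,0],"claw":-0.7},
    {"delta_pos":[-0.0267,0,0],"angular":[0,0,0],"claw":-0.7},
    {"delta_pos":[-0.03,0,0],"angular":[0,0,0],"claw":-0.7},
    {"delta_pos":[-0.0325,0,0],"angular":[0,0,0],"claw":-0.7},
    {"delta_pos":[-0.0325,0,0],"angular":[0,0,0],"claw":-0.7},
    {"delta_pos":[-0.0325,0,0],"angular":[0,0,0],"claw":-0.7}
  ]
}}

```text
t: 10.38
position: [456.8, -322.8, 205.2]
tcp_rot: [3.141, 0.019, 0.004]
contact_force: [4.7, 0.5, -3.0]
opening: 23.6
grip_force: 25.0
```

In the tool's units: -0.1 cm / 60 = -0.0017, -0.08 cm / 60 = -0.0013.

Request:
{"api": "play_rows", "payload": {
  "moves": [
    {"delta_pos":[-0.0013,0,0],"angular":[0,0,0],"claw":-0.7},
    {"delta_pos":[-0.0017,0,0],"angular":[0,0,0],"claw":-0.7},
    {"delta_pos":[-0.0017,0,0],"angular":[0,0,0],"claw":-0.7},
    {"delta_pos":[-0.0017,0,0],"angular":[0,0,0],"claw":-0.7}
  ]
}}

```text
t: 10.88
position: [456.2, -322.7, 205.2]
tcp_rot: [3.141, 0.019, 0.006]
contact_force: [6.3, -0.1, -2.1]
opening: 24.0
grip_force: 25.0
```

```bash
python3 - <<'E'
from h import *
snap('wrist','wrist6')
s=arm.get_state();print(s['t'],s['position'],s['contact_force'],s['wrist_torque'])
r=ringrows('wrist6',box=(255,0,310,200));print(r[0],r[3],r[-1])
cv2.imwrite('pics/v6.png',cv2.resize(cv2.imread('pics/wrist6.png')[:240,210:350],None,fx=2.4,fy=2.4,interpolation=cv2.INTER_CUBIC))
E
```

```text
10.925 [ 456.20432782 -322.75467728  205.20388892] [ 6.86136815 -0.01881983 -3.29920791] [ 0.10578091 -1.05098214 -0.05325832]
(np.int64(133), np.int64(281), np.int64(282), [527.5, -322.8], [71.3, 0.9]) (np.int64(124), np.int64(276), np.int64(287), [532.5, -322.7], [76.3, 0.9]) (np.int64(25), np.int64(279), np.int64(286), [583.2, -322.6], [127.0, 1.4])
```

View pics/v6.png

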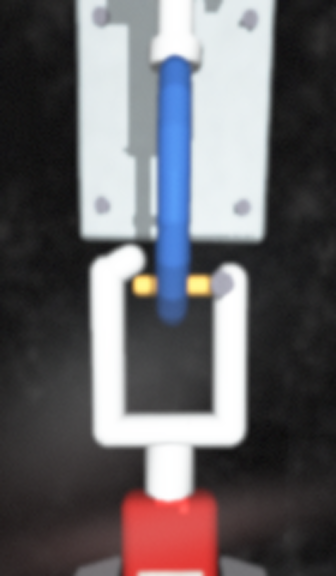

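The tug holds. At about 6.9 N (3.4 mm) the ring is pulled against the shut gate, which shows brass on both sides of the bar at (172,286). I'm easing forward to mid-throat, then letting go.

In the tool's units: 1 cm / 60 = 0.0167, 0.7 cm / 60 = 0.0117.

Request:
{"api": "play_rows", "payload": {
  "moves": [
    {"delta_pos":[0.005,0,0],"angular":[0,0,0],"claw":-0.7},
    {"delta_pos":[0.0117,0,0],"angular":[0,0,0],"claw":-0.7},
    {"delta_pos":[0.0167,0,0],"angular":[0,0,0],"claw":-0.7},
    {"delta_pos":[0.0167,0,0],"angular":[0,0,0],"claw":-0.7},
    {"delta_pos":[0.0167,0,0],"angular":[0,0,0],"claw":-0.7},
    {"delta_pos":[0.0167,0,0],"angular":[0,0,0],"claw":-0.7}
  ]
}}

```text
t: 11.68
position: [464.4, -322.6, 204.9]
tcp_rot: [-3.141, -0.019, 0.0]
contact_force: [-0.6, 0.3, -0.1]
opening: 23.4
grip_force: 25.0
```

Request:
{"api": "play_rows", "payload": {
  "newtons": 5,
  "moves": [
    {"delta_pos":[0,0,0],"angular":[0,0,0],"claw":-0.7},
    {"delta_pos":[0,0,0],"angular":[0,0,0],"claw":-0.4},
    {"delta_pos":[0,0,0],"angular":[0,0,0],"claw":0.1},
    {"delta_pos":[0,0,0],"angular":[0,0,0],"claw":0.1},
    {"delta_pos":[0,0,0],"angular":[0,0,0],"claw":0.1},
    {"delta_pos":[0,0,0],"angular":[0,0,0],"claw":0.1},
    {"delta_pos":[0,0,0],"angular":[0,0,0],"claw":0.1},
    {"delta_pos":[0,0,0],"angular":[0,0,0],"claw":0.1}
  ]
}}

```text
t: 12.68
position: [464.6, -322.6, 204.9]
tcp_rot: [-3.142, -0.019, -0.0]
contact_force: [-0.0, 0.3, 0.1]
opening: 51.7
grip_force: 0.0
```

```bash
python3 - <<'E'
from h import *
snap('wrist','wrist7');snap('scene','scene7')
s=arm.get_state();print(s['t'],s['position'],s['contact_force'],s['opening'])
b=cv2.resize(cv2.imread('pics/scene7.png')[150:290,220:360],None,fx=2.8,fy=2.8,interpolation=cv2.INTER_CUBIC)
a=cv2.resize(cv2.imread('pics/wrist7.png')[:280,140:420],None,fx=1.4,fy=1.4,interpolation=cv2.INTER_CUBIC)
cv2.imwrite('pics/v7.png',np.hstack([a,b]))
E
```

```text
12.775 [ 464.5677018  -322.6190019   204.92232034] [ 0.10603013 -0.12725672 -1.23556271] 51.53190166818923
```

View pics/v7.png

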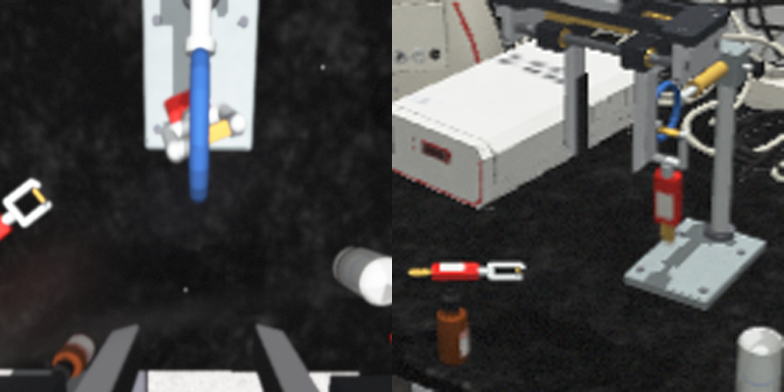

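The fob hangs upright from the ring, with the gate at (668,130) in the right panel, clear of the open fingers. I'm withdrawing straight back and letting the swing die.

In the tool's units: -10 cm / 60 = -0.1667, -8 cm / 60 = -0.1333.

Request:
{"api": "play_rows", "payload": {
  "moves": [
    {"delta_pos":[-0.0333,0,0],"angular":[0,0,0],"claw":0.1},
    {"delta_pos":[-0.0833,0,0],"angular":[0,0,0],"claw":0.1},
    {"delta_pos":[-0.1333,0,-0.0167],"angular":[0,0,0],"claw":0.1},
    {"delta_pos":[-0.1667,0,-0.0333],"angular":[0,0,0],"claw":0.1},
    {"delta_pos":[-0.1667,0,-0.0333],"angular":[0,0,0],"claw":0.1},
    {"delta_pos":[-0.1667,0,-0.0333],"angular":[0,0,0],"claw":0.1},
    {"delta_pos":[-0.1667,0,-0.0333],"angular":[0,0,0],"claw":0.1},
    {"delta_pos":[-0.1667,0,-0.0333],"angular":[0,0,0],"claw":0.1},
    {"delta_pos":[-0.1667,0,-0.0333],"angular":[0,0,0],"claw":0.1},
    {"delta_pos":[-0.1667,0,-0.0333],"angular":[0,0,0],"claw":0.1},
    {"delta_pos":[-0.1667,0,-0.0333],"angular":[0,0,0],"claw":0.1},
    {"delta_pos":[-0.1667,0,-0.0333],"angular":[0,0,0],"claw":0.1},
    {"delta_pos":[-0.1667,0,-0.0333],"angular":[0,0,0],"claw":0.1},
    {"delta_pos":[-0.1667,0,-0.0333],"angular":[0,0,0],"claw":0.1},
    {"delta_pos":[-0.1667,0,-0.0333],"angular":[0,0,0],"claw":0.1},
    {"delta_pos":[-0.1667,0,-0.0333],"angular":[0,0,0],"claw":0.1},
    {"delta_pos":[-0.1667,0,-0.0333],"angular":[0,0,0],"claw":0.1},
    {"delta_pos":[-0.1667,0,-0.0333],"angular":[0,0,0],"claw":0.1},
    {"delta_pos":[-0.1667,0,-0.0333],"angular":[0,0,0],"claw":0.1},
    {"delta_pos":[-0.1667,0,-0.0333],"angular":[0,0,0],"claw":0.1}
  ]
}}

```text
t: 15.28
position: [364.6, -323.8, 225.0]
tcp_rot: [-3.142, -0.019, -0.0]
contact_force: [0.2, -0.3, 0.0]
opening: 51.4
grip_force: 0.0
```

Request:
{"api": "play_rows", "payload": {
  "moves": [
    {"delta_pos":[0,0,0],"angular":[0,0,0],"claw":0.1},
    {"delta_pos":[0,0,0],"angular":[0,0,0],"claw":0.1},
    {"delta_pos":[0,0,0],"angular":[0,0,0],"claw":0.1},
    {"delta_pos":[0,0,0],"angular":[0,0,0],"claw":0.1},
    {"delta_pos":[0,0,0],"angular":[0,0,0],"claw":0.1},
    {"delta_pos":[0,0,0],"angular":[0,0,0],"claw":0.1},
    {"delta_pos":[0,0,0],"angular":[0,0,0],"claw":0.1},
    {"delta_pos":[0,0,0],"angular":[0,0,0],"claw":0.1},
    {"delta_pos":[0,0,0],"angular":[0,0,0],"claw":0.1},
    {"delta_pos":[0,0,0],"angular":[0,0,0],"claw":0.1},
    {"delta_pos":[0,0,0],"angular":[0,0,0],"claw":0.1},
    {"delta_pos":[0,0,0],"angular":[0,0,0],"claw":0.1},
    {"delta_pos":[0,0,0],"angular":[0,0,0],"claw":0.1},
    {"delta_pos":[0,0,0],"angular":[0,0,0],"claw":0.1},
    {"delta_pos":[0,0,0],"angular":[0,0,0],"claw":0.1},
    {"delta_pos":[0,0,0],"angular":[0,0,0],"claw":0.1}
  ]
}}

```text
t: 17.27
position: [364.6, -323.8, 224.9]
tcp_rot: [-3.142, -0.019, 0.0]
contact_force: [0.9, 0.4, 0.0]
opening: 51.6
grip_force: 0.0
```

```bash
python3 - <<'E'
from h import *
for i in range(12):
    snap('scene',f'q{i}');
    b=blob(f'q{i}','red',(295,190,345,250));print(round(arm.get_state()['t'],2),b['c'],np.round(b['mean'],2))
E
```

```text
17.32 (309, 212, 13, 23) [315.84 222.29]
17.38 (309, 212, 13, 23) [315.88 222.28]
17.43 (309, 212, 13, 23) [315.88 222.28]
17.48 (309, 212, 13, 23) [315.84 222.29]
17.52 (309, 212, 13, 23) [315.93 222.21]
17.57 (309, 212, 13, 23) [315.83 222.29]
17.62 (309, 212, 13, 23) [315.88 222.28]
17.68 (309, 212, 13, 23) [315.88 222.28]
17.73 (309, 212, 13, 23) [315.88 222.28]
17.77 (309, 212, 13, 23) [315.83 222.29]
17.82 (309, 212, 13, 23) [315.93 222.21]
17.88 (309, 212, 13, 23) [315.93 222.21]
```

It hangs still. One last look, then I hand in.

View pics/q11.png

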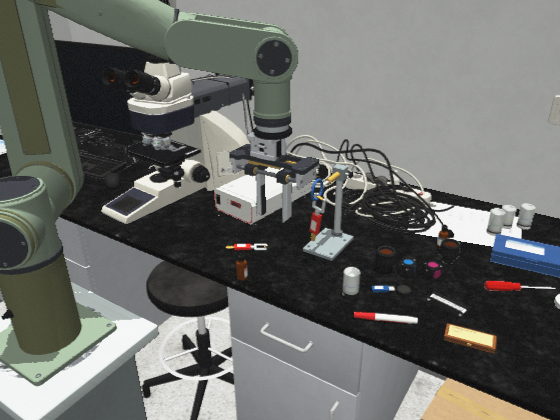

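The fob hangs from the ring at (316,222). The bottle (241,268), the lens case (351,280) and the other things stand where they did, and the hand is clear.

```bash
python3 -c "
from cell import arm
print(arm.finish_job())"
```

```text
the job is handed in; nothing more can be done
None
```

The larger red fob is snapped onto the blue ring, held a light tug of about 7 N (3.4 mm), and hung still with the bottle, lens case and eyepiece untouched when I handed the job in at about 18 s; no verdict came back.

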